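Set out the incense-shop counter display

TASK

Set out the counter display: stand each of the four wares upright in the little wooden display stand whose recess has the shape and size of its foot - square burner, big round jar, small round flask and oblong carton - flat down inside the lip. Set each one down, do not drop it, and leave the brass bowl and the steel weight where they are.

Things in the scene. Friction and masses are not known exactly. Their poses are not given: they have to be found in the camera images.
- burner: Terracotta incense burner, loose, about 0.22 kg: square foot 52 x 52 mm, narrow waist, square flared cup 56 x 56 mm with flat upright sides from 44 to 74 mm height, open at the top with 7 mm walls; 74 mm tall in all. Origin: centre of the underside; z up, x and y square to its sides (any quarter turn is the same). Grip it across the cup's opposite sides.
- jar: Big round jar of dark incense resin with paper band and black lid, loose, about 0.25 kg: 60 mm diameter, 76 mm tall; the lid, 61 mm diameter, takes up the top 18 mm. Origin: centre of the underside, z up.
- flask: Small round amber perfume flask with a brass cap, loose, about 0.11 kg: straight body 36 mm diameter up to 58 mm height, shoulder to 62 mm, cap 20 mm diameter up to 76 mm. Origin: centre of the underside, z up.
- carton: Oblong brown cardboard carton with a white paper band, loose, rigid, about 0.16 kg: 68 mm along its x, 44 mm along its y, 70 mm tall. Origin: centre of the underside, z up.
- stand_square: Low wooden display stand, square, 78 x 78 mm outside; square recess 66 x 66 mm for the burner's foot. Recess floor 10 mm above the counter, lip top 18 mm above the counter, lip 6 mm thick. x and y square to its sides. Fixed to the counter. Origin: centre of its underside on the counter, z up.
- stand_oblong: Low wooden display stand, oblong, 94 mm along its x, 70 mm along its y outside; recess 82 mm along x, 58 mm along y for the carton, its long side along the stand's long side, either way round. Recess floor 10 mm above the counter, lip top 18 mm above the counter, lip 6 mm thick.  Fixed to the counter. Origin: centre of its underside on the counter, z up.
- stand_wide: Low wooden display stand, the larger round one, 86 mm diameter outside; round recess 74 mm diameter for the jar. Recess floor 10 mm above the counter, lip top 18 mm above the counter, lip 6 mm thick.  Fixed to the counter. Origin: centre of its underside on the counter, z up.
- stand_small: Low wooden display stand, the smaller round one, 62 mm diameter outside; round recess 50 mm diameter for the flask. Recess floor 10 mm above the counter, lip top 18 mm above the counter, lip 6 mm thick.  Fixed to the counter. Origin: centre of its underside on the counter, z up.
- bowl: Small brass bowl, loose, 56 mm diameter, 30 mm tall, near the middle of the work; not to be disturbed. Origin: centre of the underside.
- weight: Steel scale weight with a knob, loose, 38 mm diameter, 49 mm tall, at the robot's left of the work; not to be disturbed. Origin: centre of the underside.
There are look-alikes about, which are no part of the job. Leave any blue or purple look-alike of the carton alone.

How it is judged:
By the outcome, as a careful person would: the job done as asked, in the order asked, and still so for the second after the job is handed in, with the robot touching nothing.
It also fails if it takes over 115 s, if anything falls off the work surface, if the arm or the gripper's body presses on something with over 40 N, if the wrist force passes 120 N, or if a joint passes its speed limit or range.

ROBOT

A 7-joint arm with a two-finger parallel gripper is mounted at the origin on the work surface. World frame = base frame: x ahead of the robot, y to its left, z up, the work surface at z = 0. Lengths are in m, angles in rad, forces in N, time in s.
With the tool pointing down it reaches from about 0.425 to 0.95 m from the base axis. Payload 4.7 kg.
Tool frame: the origin (TCP) lies between the finger pads; the fingertips stand 22 mm ahead of it and the grasp point (between the pads) lies 3 mm ahead of it (env.tips_ahead is the z of the fingertips in the tool frame, in m); z points along the fingers, y is the direction in which the jaws open and shut (so a half turn about z gives the same grasp; the last joint's range is limited). The gripper opens to 87 mm and grips with 3 to 60 N. Pads are 19 mm wide; open, the fingers measure 117 mm over their backs; the gripper's body (75 mm by 190 mm) begins 51 mm behind the grasp point.
Start: joints at [-0.029, 0.469, -0.049, 1.532, 0.024, 1.141, -0.082], TCP at [0.675, 0, 0.216] pointing down, gripper open.
Joint ranges: [-2.59, 2.59], [-0.33, 1.99], [-1.39, 1.29], [0.1, 2.45], [-1.04, 4.18], [0.21, 1.99], [-2.66, 2.66]. Speed limits (rad/s): [2.57, 2.57, 3.14, 3.14, 3.14, 3.14, 3.14].

INTERFACE

Orientations are given as a rotation vector (axis times angle).
In Python, from cell import sensors, cams, ticket, env gives the robot as it stands. The module is installed in compiled form; this text tells all that it offers.
- The arm moves only by the tool move_arm, never from a script. Its argument "deltas" is a list that holds one entry, the list of rows, each a list of 4 numbers: the shift along the tool's x, y, z in m, then the turn about the tool's z in rad. In form: [[[tx, ty, tz, spin], ...]]. A call has 1 to 8 rows; each row is the pose to reach, as a shift and turn from the pose commanded when the call began, along the tool's axes at that moment; what a row does not reach only later rows make up. A row lasts 1/10 s, in which the tool goes at most 50 mm and 8.59 degrees, less where a joint would pass 70% of its speed; a pose out of reach is approached as far as the arm can. A call with a gripper value outside its range is refused whole. "jaw" is the finger opening in m, from 0 to 0.087, set as the call begins (left out, the last holds). The fingers move at their own pace and stop on an object; "grip_force" is the grip in N (left out, the last holds). Time passes only in rows, so rows that repeat a pose let the fingers close. It gives the time, the measured TCP pose, the force and the opening at its end, in the units of the state.
- sensors.state(): the state, without advancing time (a new reading comes with each control period).
- cams.capture(name): name is "scene" or "side" or "wrist"; returns the picture (480x640x3 uint8, red, green, blue); there is no depth.
- cams.camera_params(name): a dict with "K" (3x3 intrinsics, pixels), "R" (3x3) and "t" (3): a world point X has camera coordinates R X + t; the wrist camera has in their place "hand_eye" (4x4, takes a point from camera to tool coordinates, whose origin is the TCP and whose axes are the flange's). Camera axes: x right, y down, z forward; pixel columns grow to the right and rows downward; lengths in m; the calibration is good to about 2 mm. A picture is of the moment at which its call begins: read the wrist's pose just before it. camera_params takes no time and is no camera call.
- ticket.job_done(): hands the job in, once; it reports no verdict.
The state is a dict: "clock": time; "joints": joint angles; "qd": joint speeds; "tau": joint torques, N m; "eef_pos": TCP position; "eef_rot": TCP orientation; "force": force on the tool from outside, world axes, zero at the start; "ft_torque": the same for the moment, N m; "width": finger opening in m.
Only numpy, scipy, OpenCV 4.12 (cv2) and the standard library are available. Lean on these libraries where they do the work, as an engineer would, in place of code of your own. Each camera call takes 0.05 s, during which the arm holds its last target.

## Working session

There is one attempt and no reset: what is moved stays moved. The work goes in short steps, Python scripts to look and compute and a tool call to move; the robot and the scene stay as the last step left them, time stands still between calls to the robot, and variables do not carry over. Pictures are saved under pics/ and viewed, and the job is handed in when it is done.

Besides the shell and the picture viewer there is one more tool, called after "Request:" in YAML: its name, and indented under it one key for each argument. move_arm: Moves the arm, as the interface text tells. Its arguments: {"type":"object","properties":{"deltas":{"type":"array","items":{"type":"array","items":{"type":"array","items":{"type":"number"}}}},"jaw":{"type":"number"},"grip_force":{"type":"number"}},"required":["deltas"]}

```bash
mkdir -p pics; python3 - <<'E'
from cell import sensors,cams,ticket,env
import cv2,numpy as np
for n in("scene","side","wrist"):
    cv2.imwrite(f"pics/{n}0.png",cams.capture(n)[:,:,::-1])
    print(n,cams.camera_params(n))
print(sensors.state(),env.tips_ahead)
E
```

```text
scene {'K': array([[573.37603435,   0.        , 318.98196949],
       [  0.        , 573.37603435, 243.79403288],
       [  0.        ,   0.        ,   1.        ]]), 'R': array([[-0.38708423,  0.92199664,  0.00938005],
       [ 0.61437186,  0.26549241, -0.74300808],
       [-0.68754129, -0.28184388, -0.66921671]]), 't': array([ 0.20835396, -0.33059392,  1.68379446])}
side {'K': array([[578.81517079,   0.        , 333.26632394],
       [  0.        , 578.81517079, 229.42313464],
       [  0.        ,   0.        ,   1.        ]]), 'R': array([[-0.98941335, -0.14424485, -0.01595759],
       [-0.08547058,  0.66804162, -0.739199  ],
       [ 0.11728599, -0.73000946, -0.67329799]]), 't': array([0.56657996, 0.09666521, 1.09226757])}
wrist {'K': array([[331.31560642,   0.        , 319.17659843],
       [  0.        , 331.31560642, 242.26430132],
       [  0.        ,   0.        ,   1.        ]]), 'hand_eye': array([[ 1.06463987e-03, -9.69440048e-01, -2.45326026e-01,
         6.49747553e-02],
       [ 9.99998445e-01,  1.37700156e-03, -1.10172677e-03,
         5.56404556e-04],
       [ 1.40587238e-03, -2.45324472e-01,  9.69440007e-01,
        -1.68784791e-01],
       [ 0.00000000e+00,  0.00000000e+00,  0.00000000e+00,
         1.00000000e+00]])}
{'clock': 0.15, 'joints': array([-0.02893695,  0.46926883, -0.04861926,  1.53337847,  0.0241042 ,
        1.14097899, -0.08231073]), 'qd': array([-0.00024925, -0.00291408,  0.00135051, -0.00336787,  0.00015985,
        0.00089438,  0.00071249]), 'tau': array([ 7.46239912e-04, -5.08426881e+01, -8.08802387e-02, -2.36421436e+01,
       -6.13636756e-02,  3.56170710e-02,  1.36465555e-04]), 'eef_pos': array([6.74556677e-01, 5.75038436e-05, 2.14749430e-01]), 'eef_rot': array([-2.22065253e+00, -2.22081770e+00,  1.64700574e-03]), 'force': array([-0.38187998, -0.97695517,  0.04602428]), 'ft_torque': array([-0.03414521,  0.03915751,  0.06149543]), 'width': 0.08707666304151176} 0.022
```

View pics/scene0.png

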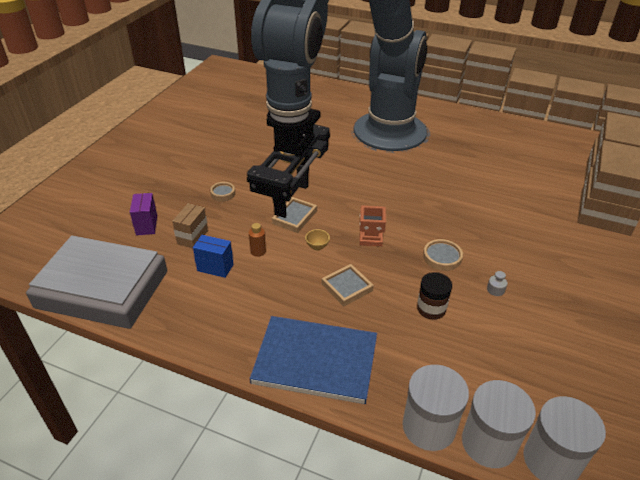

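View pics/side0.png

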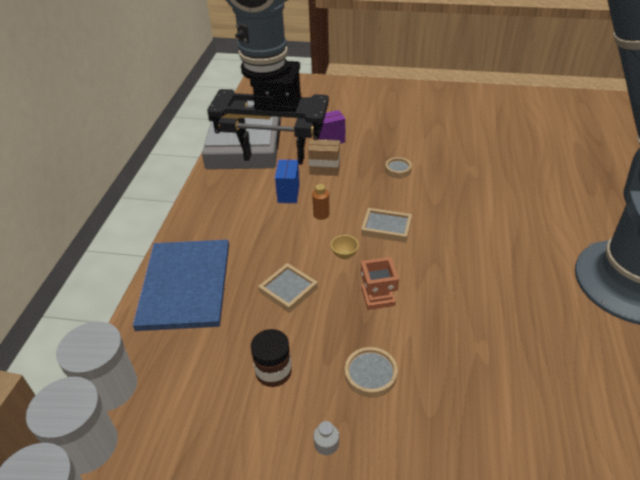

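View pics/wrist0.png

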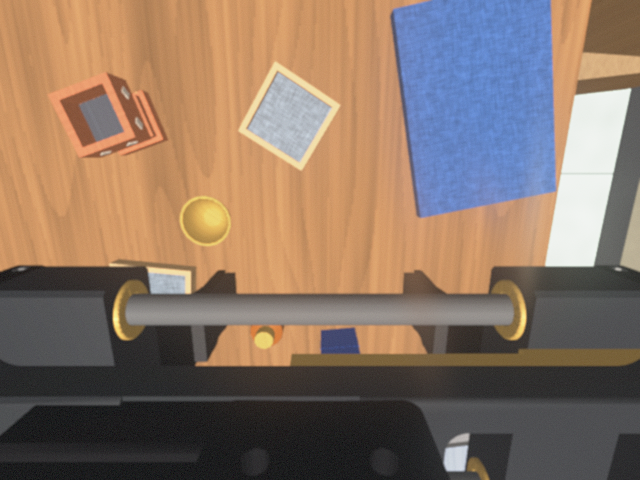

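The scene camera sees all four wares, the four stands, the bowl (318,240) and the weight (498,284); the blue box (213,256) and purple box (144,214) are the look-alikes. In the side view the brown carton is at (323,157). I'll enlarge crops next to measure.

```bash
cat > h.py <<'E'
import numpy as np,cv2
from cell import sensors,cams,env
from scipy.spatial.transform import Rotation as Ro
def campose(n,st=None):
    p=cams.camera_params(n);K=p["K"]
    if n!="wrist": return K,p["R"],p["t"]
    T=np.eye(4);T[:3,:3]=Ro.from_rotvec(st["eef_rot"]).as_matrix();T[:3,3]=st["eef_pos"]
    M=np.linalg.inv(T@p["hand_eye"]);return K,M[:3,:3],M[:3,3]
def ray(C,uv,z):
    K,R,t=C;d=R.T@np.linalg.solve(K,[uv[0],uv[1],1.]);c=-R.T@t
    return c+d*(z-c[2])/d[2]
def proj(C,X):
    K,R,t=C;x=K@(R@np.asarray(X,float)+t);return x[:2]/x[2]
def crop(src,x0,y0,x1,y1,s,out,step=10):
    im=cv2.imread(src) if isinstance(src,str) else src
    c=cv2.resize(im[y0:y1,x0:x1],None,fx=s,fy=s,interpolation=cv2.INTER_CUBIC)
    for x in range((x0//step+1)*step,x1,step):
        cv2.line(c,((x-x0)*s,0),((x-x0)*s,6),(0,255,0),1); cv2.putText(c,str(x),((x-x0)*s-8,16),0,.33,(0,255,0),1)
    for y in range((y0//step+1)*step,y1,step):
        cv2.line(c,(0,(y-y0)*s),(6,(y-y0)*s),(0,255,0),1); cv2.putText(c,str(y),(8,(y-y0)*s+4),0,.33,(0,255,0),1)
    cv2.imwrite(out,c)
E
python3 - <<'E'
from h import *
crop("pics/side0.png",250,130,420,260,4,"pics/s1.png")
crop("pics/side0.png",240,230,420,400,3,"pics/s2.png")
crop("pics/scene0.png",180,170,340,300,5,"pics/c1.png")
crop("pics/scene0.png",310,190,480,320,4,"pics/c2.png")
E
```

```text
(no output)
```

View pics/s1.png

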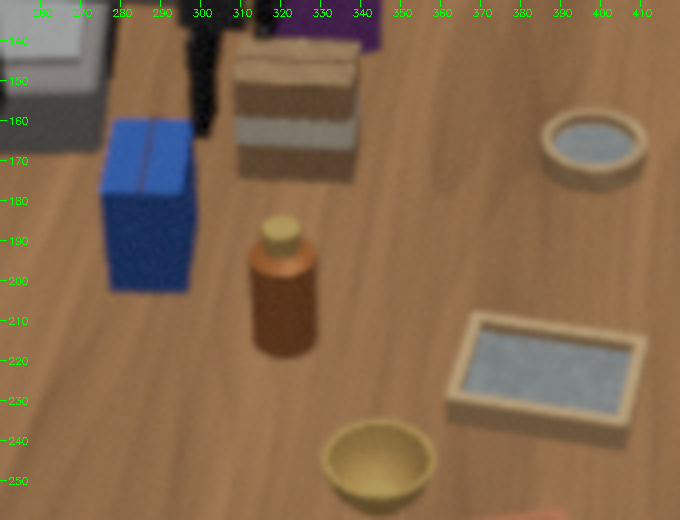

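View pics/s2.png

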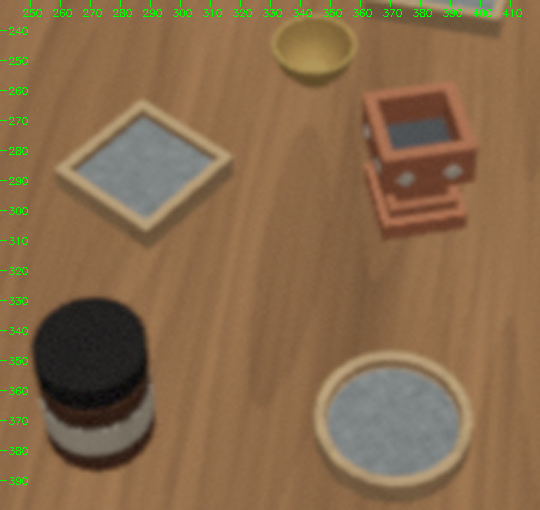

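View pics/c1.png

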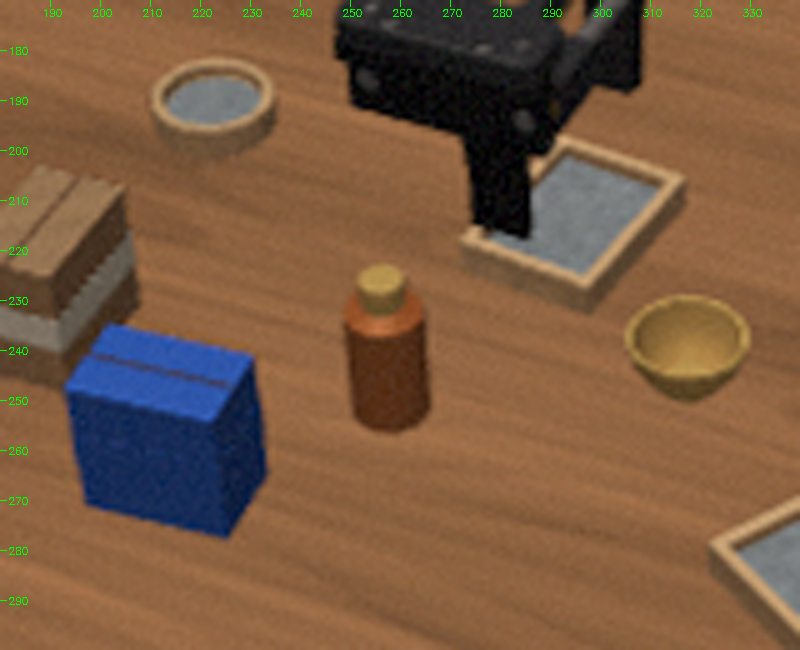

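View pics/c2.png

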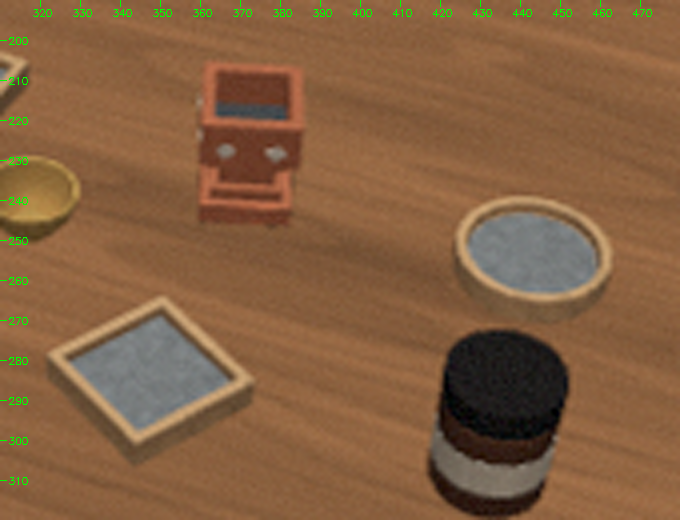

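```bash
cat > m.py <<'E'
from h import *
S=campose("side");C=campose("scene")
def sq(n,a,b,z):
    for nm,cam,p in(("side",S,a),("scene",C,b)):
        P=np.array([ray(cam,q,z)[:2] for q in p]); e=np.roll(P,-1,0)-P
        print(n,nm,"c",(P.mean(0)*1000).round(1),"len",(np.linalg.norm(e,axis=1)*1000).round(1),"ang",np.degrees(np.arctan2(e[:,1],e[:,0])).round(1))
def pt(n,a,b,z): print(n,(ray(S,a,z)*1000).round(1)[:2],(ray(C,b,z)*1000).round(1)[:2])
if __name__=="__main__":
    sq("stsq",[(287.3,263.7),(317.3,282.3),(289,305.3),(258.7,286)],[(350.5,264.5),(372.5,285),(343.5,300),(322,279)],.018)
    sq("burner",[(360.7,261),(392.3,258),(398.7,279.3),(367.3,283.3)],[(361,206.5),(384.75,206.75),(385.5,221.5),(360.5,221)],.074)
    sq("stob",[(368.3,208.3),(411.75,214.75),(406.75,235.8),(361.75,230.3)],[(292.6,196.6),(317,206),(297,227.6),(273,218)],.018)
    sq("carton",[(309,150.75),(339.25,152),(340.25,140)],[(190,225),(205.4,207.6),(188,203)],.07)
    pt("wide",(371,370),(443.2,252.5),.018)
    pt("small",(398.5,165),(222.6,190),.018)
    pt("flask",(320.25,186.5),(256.4,225.4),.076)
    pt("bowl",(344.75,245.25),(317.4,237.4),.03)
    pt("jar",(270.3,342.3),(436.5,284),.076)
    pt("weight",(325,430),(498,275),.049)
    print([(ray(S,q,0)*1000).round() for q in((310,174.5),(338.5,175.3))])
E
python3 m.py
python3 -c "
from h import *
crop('pics/scene0.png',120,180,260,290,5,'pics/c3.png')"
```

```text
stsq side c [641.3 109. ] len [76.7 74.  75.5 75.6] ang [ 148.4   56.2  -30.4 -122.9]
stsq scene c [642.9 107.6] len [74.7 75.  73.3 76. ] ang [  58.2  -32.6 -121.   148.5]
burner side c [473.3 105.4] len [57.5 52.7 55.5 54.9] ang [-165.   106.1   17.2  -71.7]
burner scene c [474.3 102.9] len [53.8 52.3 54.9 51.5] ang [ 112.5   19.7  -68.4 -161.6]
stob side c [472.4 -87.2] len [92.9 66.6 91.9 71.1] ang [174.2  83.9  -3.  -95.1]
stob scene c [473.8 -89.4] len [70.6 93.4 67.  94.2] ang [ 81.5  -6.8 -98.  175.3]
carton side c [ 618.8 -266. ] len [68.4 48.1 82.1] ang [-177.1  -84.9   38.7]
carton scene c [ 621.6 -268.4] len [66.  45.1 79.6] ang [-179.1  -88.5   35.5]
wide [470.7 275.2] [474.1 271.1]
small [ 461.3 -290. ] [ 467.  -291.3]
flask [ 615.4 -114.8] [ 615.1 -115.6]
bowl [548.7   5.1] [550.6   1. ]
jar [629.6 284.7] [633.3 287.3]
weight [524.8 404.8] [531.  394.3]
[array([ 664., -252.,    0.]), array([ 598., -257.,    0.])]
```

View pics/c3.png

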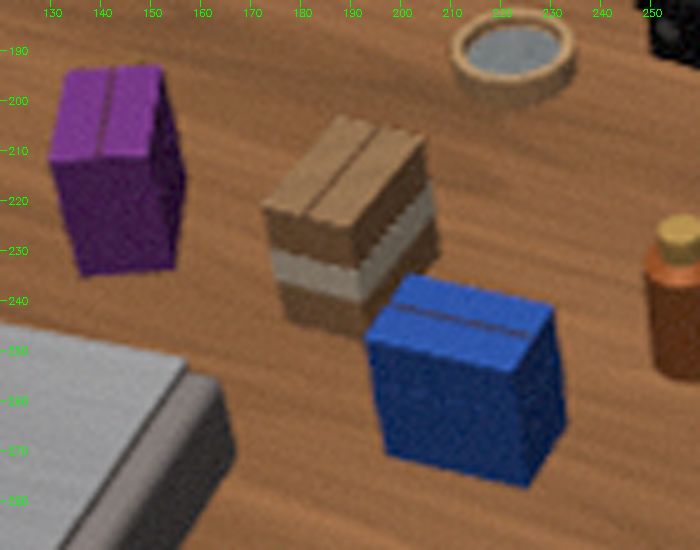

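```bash
python3 -c "
from h import *
crop('pics/wrist0.png',30,50,350,260,2,'pics/w1.png')"
```

```text
(no output)
```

View pics/w1.png

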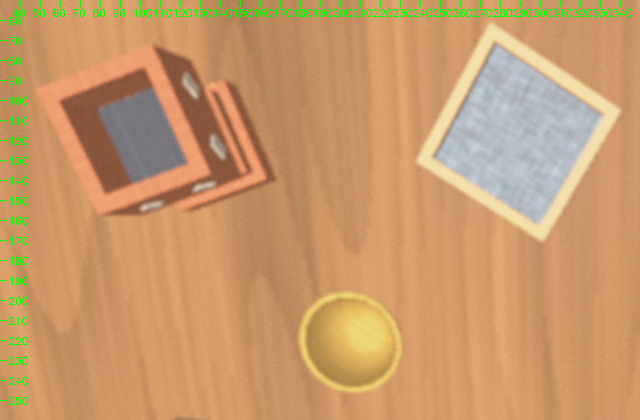

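```bash
cat > wm.py <<'E'
from h import *
def wsq(n,W,p,z):
    P=np.array([ray(W,q,z)[:2] for q in p]); e=np.roll(P,-1,0)-P
    print(n,"c",(P.mean(0)*1000).round(1),"len",(np.linalg.norm(e,axis=1)*1000).round(1),"ang",np.degrees(np.arctan2(e[:,1],e[:,0])).round(1))
E
python3 - <<'E'
from m import *;from wm import *
W=campose("wrist",sensors.state())
wsq("burner",W,[(48.5,94),(107,72),(136,136.5),(80,157.5)],.074)
wsq("stsq",W,[(274.5,62),(340.5,105),(301,171),(238,130)],.018)
print(ray(W,(205,221),.03),sensors.state()["clock"])
sq("carton",[(309,150.75),(339.25,152),(340.25,140),(309,140)],[(190.4,225.6),(205.4,207.2),(188.6,203),(172.4,221.2)],.07)
b=[(233,272)]
# obstacles: blue box top corners (side and scene), canister, weight
print("blue top", [(ray(S,q,.07)[:2]*1000).round() for q in((276,177),(296,178),(298,160),(279,160))])
print("purple", [(ray(C,q,.07)[:2]*1000).round() for q in((130,212),(149,211),(152,193),(133,195))])
print("can", [(ray(C,q,.10)[:2]*1000).round() for q in((436,388),)])
print("graybox", [(ray(C,q,.05)[:2]*1000).round() for q in((62,240),(165,255),(125,305))])
print("book", [(ray(C,q,.02)[:2]*1000).round() for q in((275,320),(377,340))])
E
```

```text
burner c [475.3 101.2] len [56.3 55.5 56.3 56.3] ang [  18.   -71.4 -161.1  108.6]
stsq c [642.4 105.6] len [77.8 78.4 77.9 76.2] ang [ -31.  -122.   147.4   58. ]
[ 0.55062912 -0.00088866  0.03      ] 0.15
carton side c [ 631.7 -272.1] len [68.4 48.1 72.1 43.4] ang [-177.1  -84.9    6.9  100.1]
carton scene c [ 633.4 -274.4] len [68.8 43.2 69.6 44.4] ang [-176.9  -87.5    2.1   93.7]
blue top [array([ 716., -143.]), array([ 673., -145.]), array([ 681., -210.]), array([ 723., -204.])]
purple [array([ 680., -400.]), array([ 660., -363.]), array([ 601., -396.]), array([ 625., -432.])]
can [array([883., 346.])]
graybox [array([ 799., -494.]), array([ 751., -263.]), array([ 900., -254.])]
book [array([797.,  16.]), array([766., 214.])]
```

Request:
move_arm:
  deltas:
    - [[0.101,-0.2,0.06,-0.323],[0.101,-0.2,0.06,-0.323],[0.101,-0.2,0.06,-0.323],[0.101,-0.2,0.06,-0.323],[0.101,-0.2,0.06,-0.323],[0.101,-0.2,0.06,-0.323],[0.101,-0.2,0.06,-0.323]]
  jaw: 0.087
  grip_force: 25

```text
clock: 0.85
eef_pos: [0.4751, 0.1012, 0.1558]
eef_rot: [1.834, 2.55, 0.001]
force: [-0.2, 0.2, -0.8]
width: 0.0867
```

```bash
cat > look.py <<'E'
import sys
from h import *
st=sensors.state();cv2.imwrite(f"pics/{sys.argv[2]}.png",cams.capture(sys.argv[1])[:,:,::-1])
np.save(f"pics/{sys.argv[2]}.npy",st,allow_pickle=True)
R=Ro.from_rotvec(st["eef_rot"]).as_matrix()
print(st["clock"],(st["eef_pos"]*1000).round(1),"jaw yaw",np.degrees(np.arctan2(R[1,1],R[0,1])).round(1),"tz",R[:,2].round(3),st["force"].round(1),st["width"].round(4))
E
python3 look.py wrist w2
```

```text
Traceback (most recent call last):
  File "look.py", line 6, in <module>
    print(st["clock"],(st["eef_pos"]*1000).round(1),"jaw yaw",np.degrees(np.arctan2(R[1,1],R[0,1])).round(1),"tz",R[:,2].round(3),st["force"].round(1),st["width"].round(4))
                                                                                                                                                       ^^^^^^^^^^^^^^^^^
AttributeError: 'float' object has no attribute 'round'
```

View pics/w2.png

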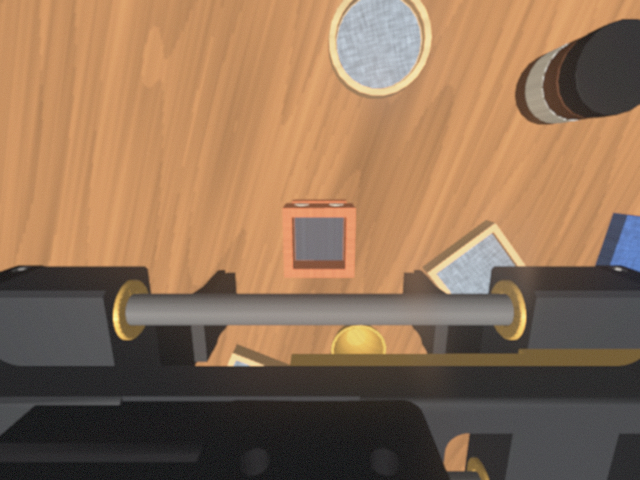

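The burner is square to the jaws and centred between the fingers (col 319 against 320). The wide stand is at (380,40) and the jar at (605,68). Descending.

Request:
move_arm:
  deltas:
    - [[0,0,0.04,0],[0,0,0.07,0],[0,0,0.094,0],[0,0,0.094,0]]

```text
clock: 1.3
eef_pos: [0.4742, 0.0996, 0.059]
eef_rot: [-1.836, -2.545, 0.007]
force: [-0.7, -0.3, 0.3]
width: 0.0869
```

Request:
move_arm:
  deltas:
    - [[0,0,0,0],[0,0,0,0],[0,0,0,0],[0,0,0,0],[0,0,0,0]]
  jaw: 0.04
  grip_force: 25

```text
clock: 1.8
eef_pos: [0.4753, 0.101, 0.0622]
eef_rot: [1.835, 2.549, 0.001]
force: [-1.8, -0.6, 2.9]
width: 0.0552
```

```bash
cat > plan.py <<'E'
import sys,math
x,y,z,a,X,Y,Z,A=map(float,sys.argv[1:9]) # mm, deg
r=math.radians(a);dx,dy=X-x,Y-y
print("tx %.4f ty %.4f tz %.4f spin %.4f rows>=%.1f"%((-dx*math.sin(r)+dy*math.cos(r))/1000,(dx*math.cos(r)+dy*math.sin(r))/1000,(z-Z)/1000,-math.radians(A-a),max(math.hypot(dx,dy,Z-z)/50,abs(A-a)/8.59)))
E
sed -i 's/st\["width"\].round(4)/round(float(st["width"]),4)/' look.py
python3 plan.py 475 101 62 18.5 642.4 106 150 58.2
```

```text
tx -0.0484 ty 0.1603 tz -0.0880 spin -0.6929 rows>=4.6
```

Request:
move_arm:
  deltas:
    - [[0,0,-0.02,0],[0,0,-0.05,0],[0,0,-0.08,0],[0,0,-0.08,0]]

```text
clock: 2.2
eef_pos: [0.4775, 0.1018, 0.1451]
eef_rot: [1.832, 2.545, 0.01]
force: [1.5, 0.0, -2.5]
width: 0.0558
```

Request:
move_arm:
  deltas:
    - [[-0.012,0.04,0,-0.15],[-0.024,0.08,0,-0.3],[-0.036,0.12,0,-0.45],[-0.042,0.14,0,-0.6],[-0.0484,0.1603,0,-0.693],[-0.0484,0.1603,0,-0.693],[-0.0484,0.1603,0,-0.693]]

```text
clock: 2.9
eef_pos: [0.6412, 0.1057, 0.1396]
eef_rot: [-0.861, -3.018, 0.002]
force: [0.4, 0.5, -2.9]
width: 0.0552
```

```bash
python3 look.py wrist w3
```

```text
2.9 [641.2 105.7 139.6] jaw yaw 58.1 tz [-0.004 -0.    -1.   ] [ 0.4  0.5 -2.9] 0.0552
```

View pics/w3.png

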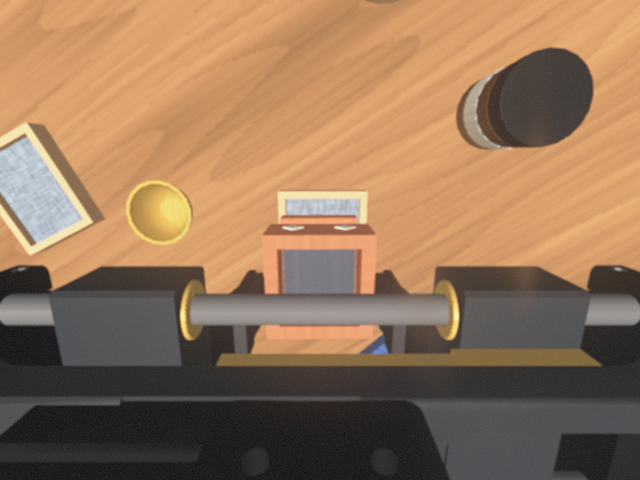

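```bash
python3 - <<'E'
from h import *
st=np.load("pics/w3.npy",allow_pickle=True).item();W=campose("wrist",st)
a,b=ray(W,(278,192),.018),ray(W,(368,192),.018)
print(a,b,np.linalg.norm(a-b),np.degrees(np.arctan2(*(b-a)[1::-1])))
yd=(b-a)/np.linalg.norm(b-a);xd=np.array([-yd[1],yd[0],0])
print("centre",(a+b)/2-xd*.039)
c,d=ray(W,(500,0),.076),0
# jar top ellipse centre
print("jar",ray(W,(546,97.5),.076))
p=[ray(W,q,.076)[:2] for q in((592,90),(500,105),(553,49),(538,146))];print(p,np.linalg.norm(p[0]-p[1]),np.linalg.norm(p[2]-p[3]))
E
```

```text
[0.58944785 0.09370368 0.018     ] [0.63071319 0.16032981 0.018     ] 0.07837007220260964 58.2277195663929
centre [0.64323628 0.10648151 0.018     ]
jar [0.62968169 0.28493993 0.076     ]
[array([0.64112296, 0.31193266]), array([0.61811341, 0.25764753]), array([0.60538348, 0.29967476]), array([0.65527388, 0.26863506])] 0.058960283735021414 0.058758104548905815
```

Request:
move_arm:
  deltas:
    - [[0,0.001,0.02,0],[0,0.001,0.04,0],[0,0.001,0.055,0],[0,0.001,0.062,0],[0,0.001,0.066,0],[0,0.001,0.068,0],[0,0.001,0.0695,0],[0,0.001,0.0705,0]]

```text
clock: 3.75
eef_pos: [0.6437, 0.1069, 0.0723]
eef_rot: [0.86, 3.02, 0.001]
force: [-2.3, -0.4, 5.2]
width: 0.0559
```

Request:
move_arm:
  deltas:
    - [[0,0,0,0],[0,0,0,0]]

```text
clock: 3.95
eef_pos: [0.6436, 0.1069, 0.0723]
eef_rot: [0.86, 3.02, 0.001]
force: [-2.1, -0.8, 3.9]
width: 0.0555
```

Request:
move_arm:
  deltas:
    - [[0,0,0,0],[0,0,0,0],[0,0,0,0],[0,0,-0.02,0],[0,0,-0.06,0],[0,0,-0.1,0],[0,0,-0.1,0]]
  jaw: 0.08

```text
clock: 4.65
eef_pos: [0.6467, 0.1083, 0.1775]
eef_rot: [0.858, 3.011, 0.009]
force: [0.2, -0.0, -0.1]
width: 0.0797
```

```bash
python3 look.py wrist w4;python3 look.py side s4; python3 -c "
from h import *
crop('pics/side4.png' if 0 else 'pics/s4.png',220,220,420,400,3,'pics/s4c.png')"
```

```text
4.65 [646.7 108.3 177.5] jaw yaw 58.2 tz [ 0.012  0.003 -1.   ] [ 0.2 -0.  -0.1] 0.0797
4.7 [645.  107.7 174.4] jaw yaw 58.2 tz [ 0.007  0.002 -1.   ] [ 0.  -0.1 -0.5] 0.08
```

View pics/w4.png

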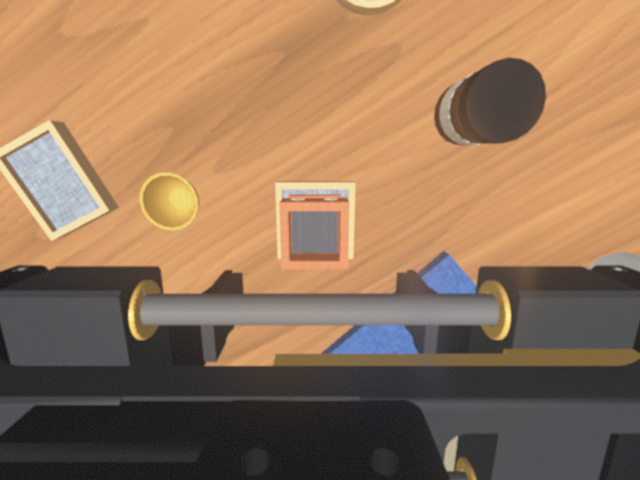

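View pics/s4c.png

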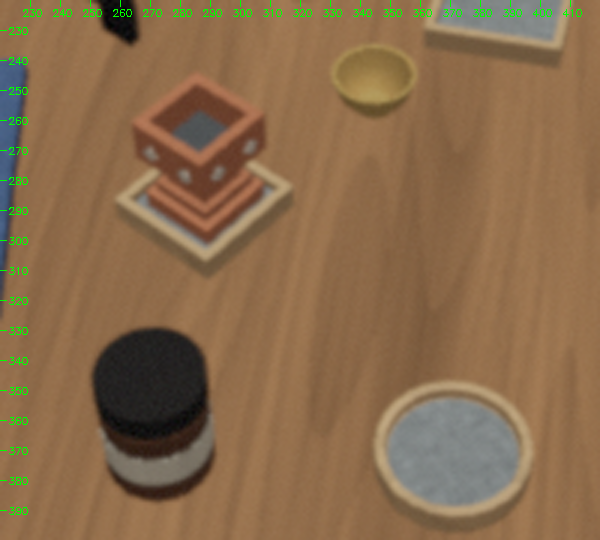

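Burner is flat inside the square lip with a margin all round. Next the jar at about (630,285).

```bash
python3 plan.py 643 106.9 171.5 58.2 630 285 150 58.2
python3 - <<'E'
from h import *
for f,L in(("w4",[(503,101)]),("w2",[(381,42)])):
    st=np.load(f"pics/{f}.npy",allow_pickle=True).item();W=campose("wrist",st)
    for q in L: print(f,ray(W,q,.076 if f=="w4" else .018))
E
```

```text
tx 0.1049 ty 0.1445 tz 0.0215 spin -0.0000 rows>=3.6
w4 [0.62891557 0.28303642 0.076     ]
w2 [0.47163459 0.26786544 0.018     ]
```

Request:
move_arm:
  deltas:
    - [[0.025,0.035,0,0],[0.052,0.072,0,0],[0.078,0.108,0,0],[0.105,0.1445,0.01,0],[0.105,0.1445,0.0215,0],[0.105,0.1445,0.0215,0],[0.105,0.1445,0.0215,0]]
  jaw: 0.087

```text
clock: 5.45
eef_pos: [0.6296, 0.283, 0.1478]
eef_rot: [-0.862, -3.019, 0.005]
force: [1.4, 0.2, 0.2]
width: 0.0871
```

```bash
python3 look.py wrist w5
```

```text
5.45 [629.6 283.  147.8] jaw yaw 58.1 tz [-0.002 -0.002 -1.   ] [1.4 0.2 0.2] 0.0871
```

View pics/w5.png

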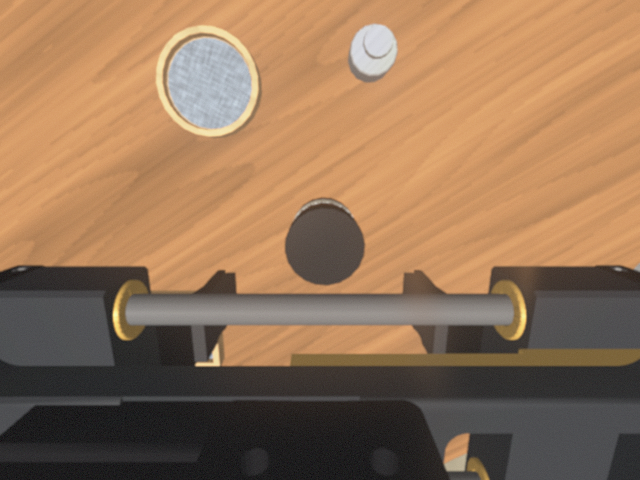

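```bash
python3 - <<'E'
from h import *
st=np.load("pics/w5.npy",allow_pickle=True).item();W=campose("wrist",st)
print(ray(W,(325,245),.076),ray(W,(208,81),.018),np.linalg.norm(ray(W,(285,245),.076)-ray(W,(365,245),.076)),"weight",ray(W,(373,60),0.02))
q=[ray(W,p,.018) for p in((156,75),(260,87),(198,25),(218,137))];print(np.linalg.norm(q[0]-q[1]),np.linalg.norm(q[2]-q[3]))
E
```

```text
[0.62884863 0.28690093 0.076     ] [0.47125505 0.27067373 0.018     ] 0.06002464827513258 weight [0.5300507  0.39408216 0.02      ]
0.08614123180862596 0.086034729712379
```

Request:
move_arm:
  deltas:
    - [[0.001,0.001,0.03,0],[0.001,0.001,0.065,0],[0.001,0.001,0.09,0],[0.001,0.001,0.109,0],[0.001,0.001,0.109,0],[0.001,0.001,0.109,0]]

```text
clock: 6.1
eef_pos: [0.6304, 0.2853, 0.0413]
eef_rot: [0.863, 3.02, 0.0]
force: [0.7, 0.4, 0.7]
width: 0.0871
```

Request:
move_arm:
  deltas:
    - [[0,0,0,0],[0,0,0,0],[0,0,0,0],[0,0,0,0],[0,0,0,0]]
  jaw: 0.045
  grip_force: 30

```text
clock: 6.6
eef_pos: [0.6298, 0.2867, 0.0412]
eef_rot: [0.86, 3.021, 0.001]
force: [0.5, 0.2, 2.1]
width: 0.0598
```

Request:
move_arm:
  deltas:
    - [[0,0,-0.015,0],[0,0,-0.04,0],[0,0,-0.07,0],[0,0,-0.08,0],[0,0,-0.08,0]]

```text
clock: 7.1
eef_pos: [0.6305, 0.287, 0.1228]
eef_rot: [0.86, 3.019, 0.004]
force: [-0.4, 0.2, -2.9]
width: 0.0601
```

```bash
python3 plan.py 629.7 286.4 121 58.2 471.3 270.5 121 58.2
```

```text
tx 0.1262 ty -0.0970 tz 0.0000 spin -0.0000 rows>=3.2
```

Request:
move_arm:
  deltas:
    - [[0.03,-0.023,0,0],[0.06,-0.046,0,0],[0.09,-0.07,0,0],[0.115,-0.088,0,0],[0.126,-0.097,0,0],[0.126,-0.097,0,0],[0.126,-0.097,0,0]]

```text
clock: 7.8
eef_pos: [0.4727, 0.2702, 0.1204]
eef_rot: [0.861, 3.02, 0.001]
force: [-0.2, -1.1, -2.0]
width: 0.0603
```

```bash
python3 look.py side s5; python3 -c "
from h import *
crop('pics/s5.png',270,220,470,400,3,'pics/s5c.png')"
```

```text
7.8 [472.7 270.2 120.4] jaw yaw 58.2 tz [ 0.001  0.    -1.   ] [-0.2 -1.1 -2. ] 0.0603
```

View pics/s5c.png

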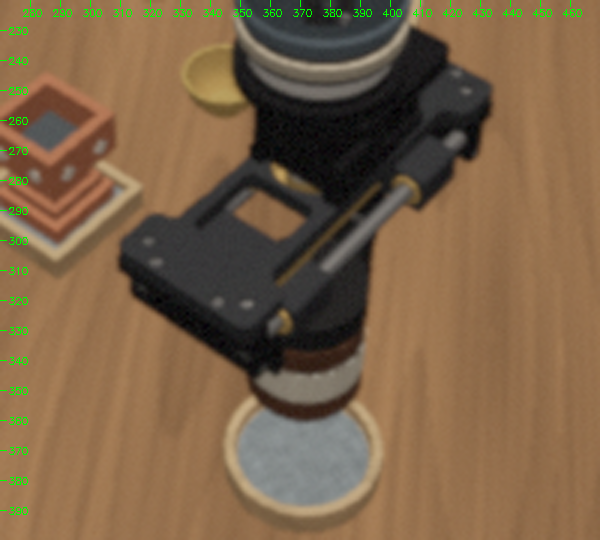

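Jar column 371 lines up with the stand's column 371. Lowering.

Request:
move_arm:
  deltas:
    - [[0,0,0.02,0],[0,0,0.04,0],[0,0,0.055,0],[0,0,0.062,0],[0,0,0.066,0],[0,0,0.068,0],[0,0,0.0695,0],[0,0,0.0705,0]]

```text
clock: 8.65
eef_pos: [0.472, 0.2707, 0.0511]
eef_rot: [0.86, 3.02, 0.001]
force: [-1.9, -0.3, 7.7]
width: 0.0605
```

Request:
move_arm:
  deltas:
    - [[0,0,0,0],[0,0,0,0]]

```text
clock: 8.85
eef_pos: [0.472, 0.2707, 0.0511]
eef_rot: [0.86, 3.02, 0.002]
force: [-0.6, 0.1, 4.7]
width: 0.0604
```

Request:
move_arm:
  deltas:
    - [[0,0,0,0],[0,0,0,0],[0,0,0,0],[0,0,-0.02,0],[0,0,-0.06,0],[0,0,-0.1,0],[0,0,-0.12,0],[0,0,-0.12,0]]
  jaw: 0.087

```text
clock: 9.65
eef_pos: [0.473, 0.2717, 0.1733]
eef_rot: [0.859, 3.017, 0.008]
force: [-0.4, -0.1, 0.4]
width: 0.087
```

```bash
python3 look.py wrist w6
python3 look.py side s6; python3 -c "
from h import *
crop('pics/s6.png',270,220,470,400,3,'pics/s6c.png')"
python3 plan.py 472 270.5 170.5 58.2 615 -115 160 58.2
```

```text
9.65 [473.  271.7 173.3] jaw yaw 58.2 tz [ 0.006  0.003 -1.   ] [-0.4 -0.1  0.4] 0.087
9.7 [471.9 270.7 171.1] jaw yaw 58.2 tz [ 0.003  0.001 -1.   ] [ 0.4  0.2 -0.6] 0.0868
tx -0.3247 ty -0.2523 tz 0.0105 spin -0.0000 rows>=8.2
```

View pics/s6c.png

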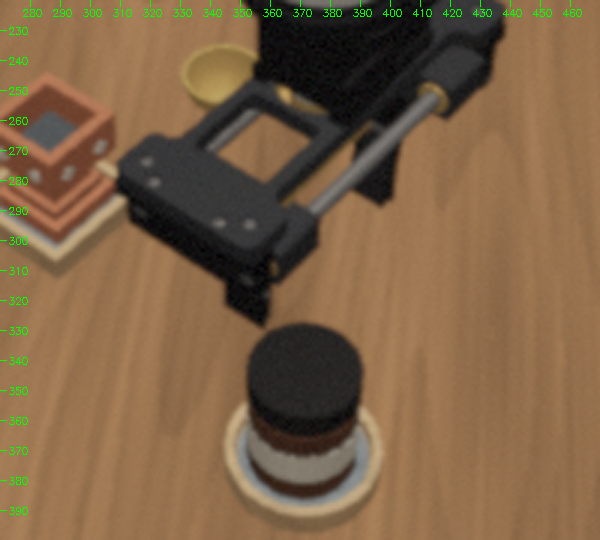

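View pics/w6.png

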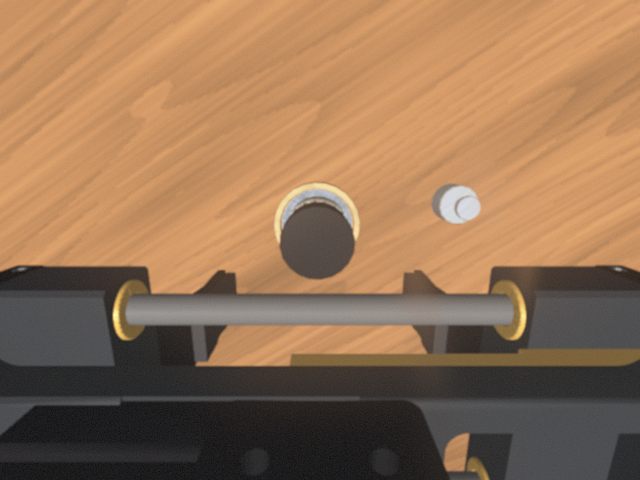

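Jar stands inside the round lip, with grey recess floor visible around it. On to the flask.

Request:
move_arm:
  deltas:
    - [[-0.035,-0.027,0,0],[-0.073,-0.056,0,0],[-0.11,-0.085,0,0],[-0.148,-0.115,0,0],[-0.185,-0.144,0,0],[-0.222,-0.173,0,0],[-0.26,-0.202,0,0],[-0.295,-0.229,0,0]]
  jaw: 0.07

```text
clock: 10.55
eef_pos: [0.6006, -0.0821, 0.1677]
eef_rot: [-0.861, -3.018, 0.002]
force: [1.3, 0.1, -0.0]
width: 0.0699
```

Request:
move_arm:
  deltas:
    - [[-0.02,-0.015,0.01,0],[-0.03,-0.023,0.01,0],[-0.03,-0.023,0.01,0],[-0.03,-0.023,0.01,0]]

```text
clock: 10.95
eef_pos: [0.6143, -0.113, 0.1595]
eef_rot: [-0.857, -3.021, -0.002]
force: [-0.9, 0.9, -0.2]
width: 0.0699
```

```bash
python3 look.py wrist w7
```

```text
10.95 [ 614.3 -113.   159.5] jaw yaw 58.3 tz [-0.001  0.002 -1.   ] [-0.9  0.9 -0.2] 0.0699
```

View pics/w7.png

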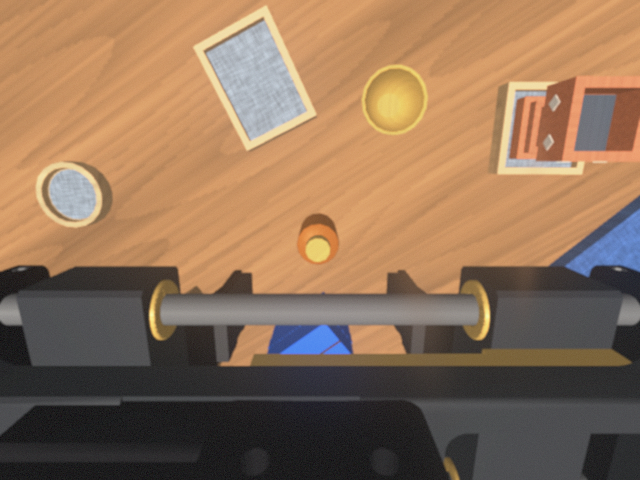

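```bash
python3 - <<'E'
from wm import *
st=np.load("pics/w7.npy",allow_pickle=True).item();W=campose("wrist",st)
print("flask",ray(W,(317.5,249),.076),"small",ray(W,(70.5,194),.018),"bowl",ray(W,(395,100),.03))
wsq("stob",W,[(266,7),(316,115),(248,150),(194,46)],.018)
q=[ray(W,p,.018) for p in((36,188),(105,200),(66,160),(75,228))];print(np.linalg.norm(q[0]-q[1]),np.linalg.norm(q[2]-q[3]))
E
python3 plan.py 615 -114.7 160.5 58.2 615 -115 41 58.2
```

```text
flask [ 0.61591771 -0.11695739  0.076     ] small [ 0.46328924 -0.29370015  0.018     ] bowl [ 5.50329859e-01 -4.42436977e-04  3.00000000e-02]
stob c [474.5 -91.8] len [92.8 68.3 93.8 68.1] ang [ -5.5 -95.8 174.4  83.3]
0.06331664615356533 0.06314832211932599
tx -0.0002 ty -0.0003 tz 0.1195 spin -0.0000 rows>=2.4
```

Request:
move_arm:
  deltas:
    - [[-0.001,-0.001,0.03,0],[-0.001,-0.001,0.065,0],[-0.001,-0.001,0.1,0],[-0.001,-0.001,0.1195,0],[-0.001,-0.001,0.1195,0],[-0.001,-0.001,0.1195,0]]

```text
clock: 11.6
eef_pos: [0.6156, -0.1148, 0.0414]
eef_rot: [0.857, 3.022, 0.001]
force: [0.8, -0.9, 1.4]
width: 0.0699
```

Request:
move_arm:
  deltas:
    - [[0,0,0,0],[0,0,0,0],[0,0,0,0],[0,0,0,0],[0,0,0,0],[0,0,0,0]]
  jaw: 0.02
  grip_force: 20

```text
clock: 12.2
eef_pos: [0.6153, -0.1164, 0.0408]
eef_rot: [0.86, 3.021, 0.0]
force: [0.5, 0.4, 1.8]
width: 0.0349
```

Request:
move_arm:
  deltas:
    - [[0,0,-0.015,0],[0,0,-0.05,0],[0,0,-0.09,0],[0,0,-0.11,0],[0,0,-0.11,0]]

```text
clock: 12.7
eef_pos: [0.6176, -0.1168, 0.1552]
eef_rot: [0.858, 3.014, 0.002]
force: [0.3, -0.2, -0.3]
width: 0.0353
```

```bash
python3 plan.py 615 -116 151 58.2 463.5 -293 151 58.2;python3 plan.py 615 -116 151 58.2 463.5 -293 151 0; python3 look.py wrist w8
```

```text
tx 0.0355 ty -0.2303 tz 0.0000 spin -0.0000 rows>=4.7
tx 0.0355 ty -0.2303 tz 0.0000 spin 1.0158 rows>=6.8
12.7 [ 617.6 -116.8  155.2] jaw yaw 58.2 tz [ 0.008 -0.001 -1.   ] [ 0.3 -0.2 -0.3] 0.0353
```

View pics/w8.png

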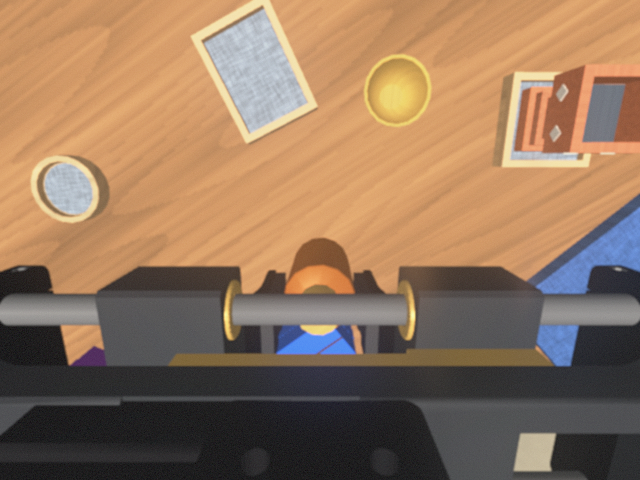

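Request:
move_arm:
  deltas:
    - [[0.007,-0.045,0,0],[0.014,-0.09,0,0],[0.021,-0.135,0,0],[0.028,-0.18,0,0],[0.0335,-0.215,0,0],[0.036,-0.2295,0,0],[0.036,-0.2295,0,0],[0.036,-0.2295,0,0]]

```text
clock: 13.55
eef_pos: [0.4644, -0.2909, 0.1499]
eef_rot: [-0.858, -3.022, -0.003]
force: [0.1, 0.3, -1.4]
width: 0.0349
```

```bash
python3 look.py wrist w9;python3 look.py side s9; python3 -c "
from h import *
crop('pics/s9.png',340,80,480,210,4,'pics/s9c.png')"
```

```text
13.55 [ 464.4 -290.9  149.9] jaw yaw 58.3 tz [-0.     0.002 -1.   ] [ 0.1  0.3 -1.4] 0.0349
13.6 [ 465.  -290.4  150.1] jaw yaw 58.4 tz [ 0.     0.002 -1.   ] [ 0.4  0.2 -1.6] 0.0348
```

View pics/w9.png

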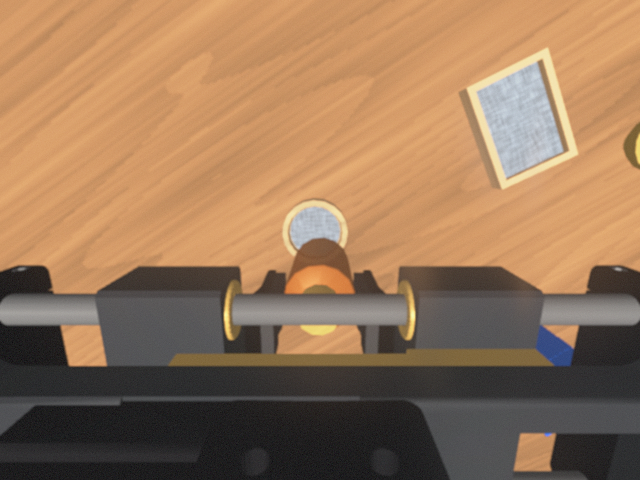

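View pics/s9c.png

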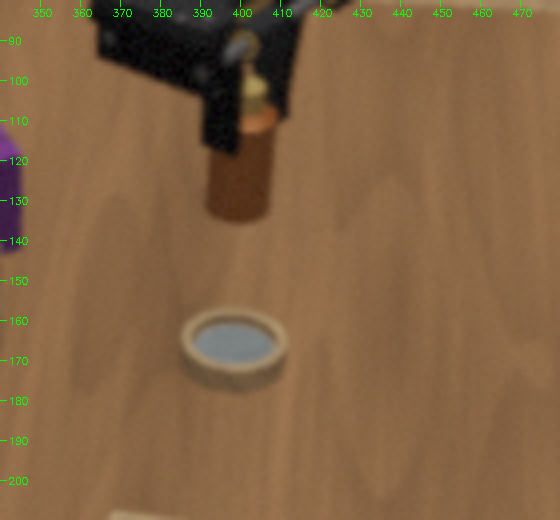

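```bash
python3 - <<'E'
from wm import *
st=np.load("pics/w9.npy",allow_pickle=True).item();W=campose("wrist",st)
d=lambda a,b:np.linalg.norm(ray(W,a,.018)-ray(W,b,.018))
print(d((282,232),(348,232)));t=ray(W,(315,199),.018);a=np.radians(58.2);print("from top",t-np.array([-np.sin(a),np.cos(a),0])*.031,ray(W,(315,232),.018))
E
python3 plan.py 464 -291 151 58.2 462.8 -294 151 58.2
```

```text
0.061287953147240504
from top [ 0.46250842 -0.2956149   0.018     ] [ 0.46215674 -0.29540425  0.018     ]
tx -0.0006 ty -0.0032 tz 0.0000 spin -0.0000 rows>=0.1
```

Request:
move_arm:
  deltas:
    - [[0,-0.002,0.03,0],[0,-0.002,0.06,0],[0,-0.002,0.06,0],[0,-0.002,0.06,0]]

```text
clock: 14.05
eef_pos: [0.4635, -0.293, 0.0906]
eef_rot: [-0.857, -3.022, -0.001]
force: [-0.0, -0.4, -0.1]
width: 0.0347
```

```bash
python3 look.py scene c9; python3 -c "
from h import *
crop('pics/c9.png',160,120,300,240,4,'pics/c9c.png')"
```

```text
14.05 [ 463.5 -293.    90.6] jaw yaw 58.3 tz [-0.     0.001 -1.   ] [-0.  -0.4 -0.1] 0.0347
```

View pics/c9c.png

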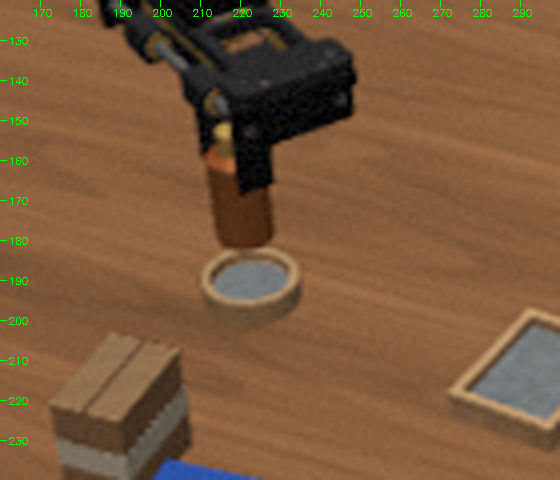

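Flask lines up in the scene view (allowing for the slant of verticals) and in the side view. Lowering.

Request:
move_arm:
  deltas:
    - [[0,-0.001,0.015,0],[0,-0.001,0.025,0],[0,-0.001,0.032,0],[0,-0.001,0.036,0],[0,-0.001,0.038,0],[0,-0.001,0.0395,0],[0,-0.001,0.0405,0],[0,-0.001,0.0405,0]]

```text
clock: 14.9
eef_pos: [0.4626, -0.2954, 0.0508]
eef_rot: [0.86, 3.02, -0.0]
force: [0.2, -0.1, 2.8]
width: 0.035
```

Request:
move_arm:
  deltas:
    - [[0,0,0,0],[0,0,0,0]]

```text
clock: 15.1
eef_pos: [0.4626, -0.2953, 0.0507]
eef_rot: [0.86, 3.02, -0.0]
force: [-0.4, 0.7, 5.8]
width: 0.035
```

Request:
move_arm:
  deltas:
    - [[0,0,0,0],[0,0,0,0],[0,0,0,0],[0,0,-0.02,0],[0,0,-0.06,0],[0,0,-0.1,0],[0,0,-0.12,0],[0,0,-0.12,0]]
  jaw: 0.06

```text
clock: 15.9
eef_pos: [0.4638, -0.2962, 0.1732]
eef_rot: [0.859, 3.015, -0.003]
force: [-0.8, -0.6, 0.7]
width: 0.0599
```

```bash
python3 look.py wrist w10
python3 look.py side s10; python3 -c "
from h import *
crop('pics/s10.png',340,80,480,210,4,'pics/s10c.png')"
python3 plan.py 462.6 -295.3 170 58.2 632 -273 165 92
```

```text
15.9 [ 463.8 -296.2  173.2] jaw yaw 58.2 tz [ 0.006 -0.003 -1.   ] [-0.8 -0.6  0.7] 0.0599
15.95 [ 462.5 -295.6  171.1] jaw yaw 58.2 tz [ 0.002 -0.001 -1.   ] [-1.   0.3 -0.3] 0.0604
tx -0.1322 ty 0.1082 tz 0.0050 spin -0.5899 rows>=3.9
```

View pics/s10c.png

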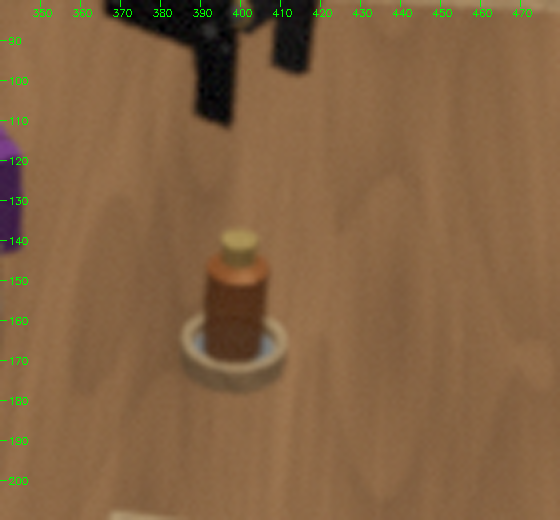

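View pics/w10.png

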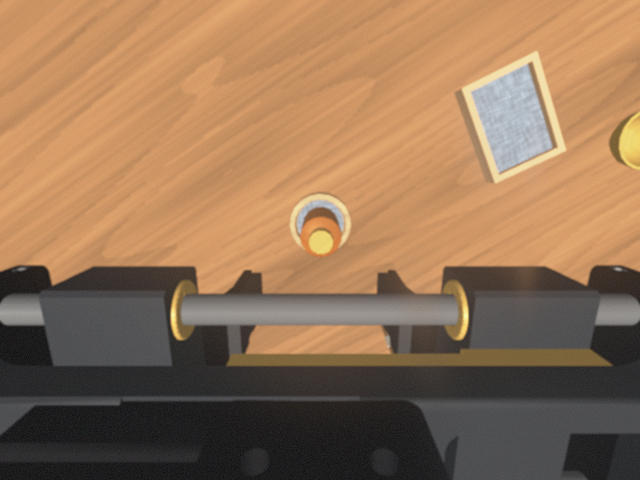

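Flask upright inside the small round lip. Now the carton; I'll look from above it first.

Request:
move_arm:
  deltas:
    - [[-0.03,0.024,0,-0.12],[-0.06,0.048,0,-0.25],[-0.09,0.072,0,-0.37],[-0.115,0.094,0,-0.48],[-0.132,0.108,0.005,-0.59],[-0.132,0.108,0.005,-0.59],[-0.132,0.108,0.005,-0.59],[-0.132,0.108,0.005,-0.59]]
  jaw: 0.068

```text
clock: 16.8
eef_pos: [0.6294, -0.2735, 0.1638]
eef_rot: [0.052, -3.138, -0.0]
force: [0.0, 0.4, 0.3]
width: 0.0681
```

```bash
python3 look.py wrist w11
```

```text
16.8 [ 629.4 -273.5  163.8] jaw yaw 91.9 tz [-0.003  0.    -1.   ] [0.  0.4 0.3] 0.0681
```

View pics/w11.png

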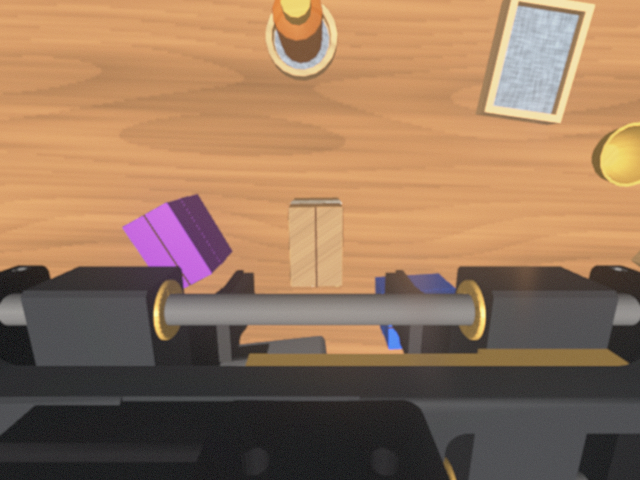

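```bash
python3 - <<'E'
from wm import *
st=np.load("pics/w11.npy",allow_pickle=True).item();W=campose("wrist",st)
wsq("carton",W,[(289,207),(343,207),(342,286),(290,286)],.07)
print("blue top",[ (ray(W,q,.07)[:2]*1000).round() for q in((384,290),(443,275))],"blue bottom?",[(ray(W,q,0.0)[:2]*1000).round() for q in((375,279),)])
print("purple",[ (ray(W,q,.07)[:2]*1000).round() for q in((232,250),(197,195),(188,286),(178,201))])
wsq("stob",W,[(594,7),(559,123),(485,110),(516,-5)],.018)
# finger tips edges predicted when lowered: tool y +/- (34..50), x+-10, z .03
E
python3 - <<'E'
import sys;sys.path.insert(0,'.')
from h import *
crop('pics/w11.png',230,180,470,360,3,'pics/w11c.png')
E
```

```text
carton c [ 633.8 -277.5] len [43.  67.  43.9 67. ] ang [  92.     2.2  -88.  -178.6]
blue top [array([ 669., -219.]), array([ 654., -170.])] blue bottom? [array([ 685., -214.])]
purple [array([ 638., -346.]), array([ 594., -373.]), array([ 671., -385.]), array([ 599., -388.])]
stob c [474.6 -91.7] len [92.3 68.7 90.3 66.7] ang [ -6.3 -97.2 172.5  84.5]
```

View pics/w11c.png

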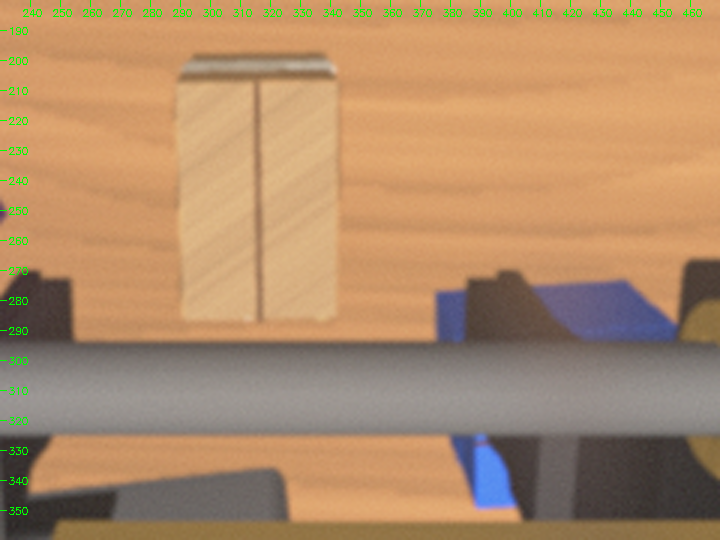

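Request:
move_arm:
  deltas:
    - [[-0.001,-0.0035,0.03,0],[-0.001,-0.0035,0.06,0],[-0.001,-0.0035,0.06,0]]
  jaw: 0.062

```text
clock: 17.15
eef_pos: [0.6281, -0.2761, 0.1009]
eef_rot: [0.053, -3.133, -0.004]
force: [0.7, 0.7, -0.9]
width: 0.0624
```

```bash
python3 look.py wrist w12; python3 look.py scene c12;  python3 -c "
from h import *
crop('pics/c12.png',110,130,260,270,4,'pics/c12c.png')"
```

```text
17.15 [ 628.1 -276.1  100.9] jaw yaw 91.9 tz [-0.009  0.002 -1.   ] [ 0.7  0.7 -0.9] 0.0624
17.2 [ 630.  -276.5  103.5] jaw yaw 91.9 tz [-0.004  0.001 -1.   ] [ 0.9 -0.6 -0.2] 0.0624
```

View pics/w12.png

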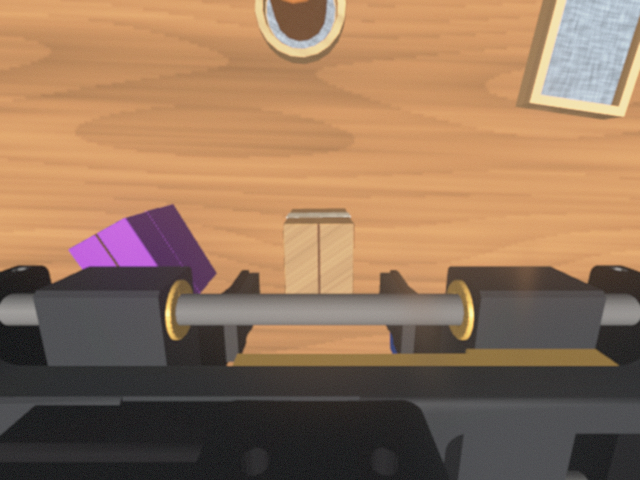

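View pics/c12c.png

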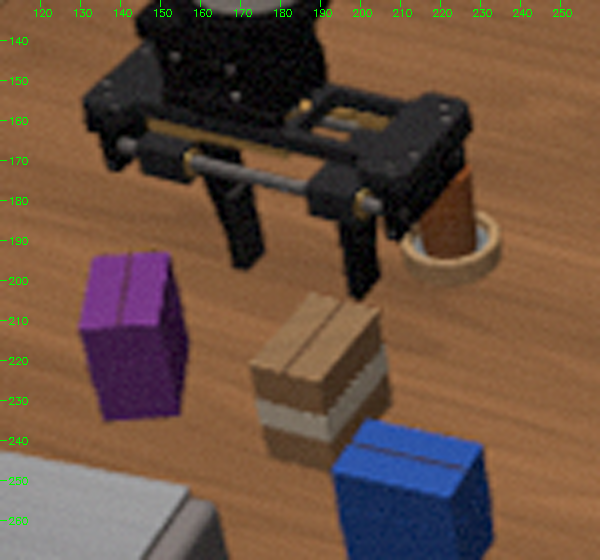

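Carton is centred (col 319), and the fingers are clear of the blue and purple boxes. Descending.

Request:
move_arm:
  deltas:
    - [[0,0,0.02,0],[0,0,0.04,0],[0,0,0.057,0],[0,0,0.057,0],[0,0,0.057,0]]

```text
clock: 17.75
eef_pos: [0.6328, -0.2765, 0.049]
eef_rot: [-0.055, 3.14, -0.001]
force: [0.9, -0.3, -0.3]
width: 0.062
```

Request:
move_arm:
  deltas:
    - [[0,0,0,0],[0,0,0,0],[0,0,0,0],[0,0,0,0],[0,0,0,0]]
  jaw: 0.03
  grip_force: 25

```text
clock: 18.25
eef_pos: [0.6327, -0.2764, 0.0489]
eef_rot: [-0.055, 3.14, -0.001]
force: [-0.2, -0.1, 4.0]
width: 0.0435
```

Request:
move_arm:
  deltas:
    - [[0,0,-0.015,0],[0,0,-0.04,0],[0,0,-0.08,0],[0,0,-0.11,0],[0,0,-0.11,0],[0,0,-0.11,0]]

```text
clock: 18.85
eef_pos: [0.6322, -0.2763, 0.1589]
eef_rot: [-0.055, 3.14, -0.001]
force: [0.3, -0.4, -2.0]
width: 0.0438
```

```bash
python3 look.py wrist w13; python3 plan.py 632.5 -276.5 158 92 474.3 -91.5 158 84
```

```text
18.85 [ 632.2 -276.3  158.9] jaw yaw 92.0 tz [ 0.001 -0.    -1.   ] [ 0.3 -0.4 -2. ] 0.0438
tx 0.1516 ty 0.1904 tz 0.0000 spin 0.1396 rows>=4.9
```

View pics/w13.png

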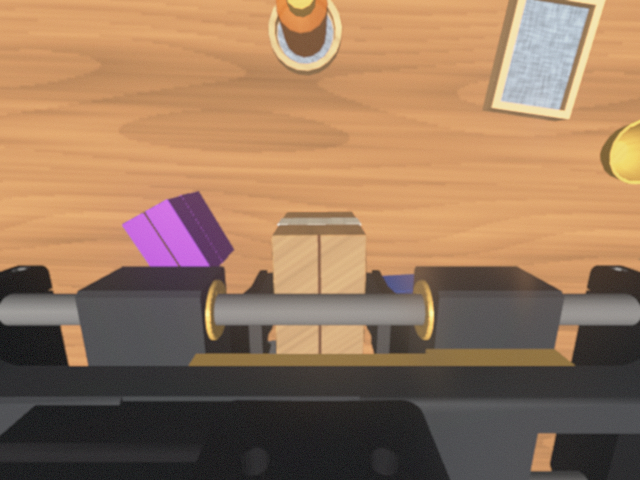

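Request:
move_arm:
  deltas:
    - [[0.03,0.038,0,0.03],[0.06,0.076,0,0.06],[0.09,0.114,0,0.09],[0.12,0.15,0,0.12],[0.14,0.176,0,0.139],[0.1515,0.1905,0,0.139],[0.1515,0.1905,0,0.139],[0.1515,0.1905,0,0.139]]

```text
clock: 19.7
eef_pos: [0.4736, -0.0915, 0.1572]
eef_rot: [-0.162, -3.136, 0.0]
force: [0.2, 1.3, -1.3]
width: 0.0438
```

Request:
move_arm:
  deltas:
    - [[0,0,0.02,0],[0,0,0.04,0],[0,0,0.05,0],[0,0,0.05,0],[0,0,0.05,0]]

```text
clock: 20.2
eef_pos: [0.4747, -0.0917, 0.1081]
eef_rot: [0.164, 3.137, 0.0]
force: [-0.4, 1.3, -1.4]
width: 0.044
```

```bash
python3 look.py wrist w14;python3 look.py side s14; python3 -c "
from h import *
crop('pics/s14.png',310,130,470,260,4,'pics/s14c.png')"
```

```text
20.2 [474.7 -91.7 108.1] jaw yaw 84.0 tz [ 0.  0. -1.] [-0.4  1.3 -1.4] 0.044
20.25 [474.9 -91.6 108.5] jaw yaw 84.0 tz [ 0.001 -0.    -1.   ] [-0.  -0.2 -0.7] 0.0437
```

View pics/w14.png

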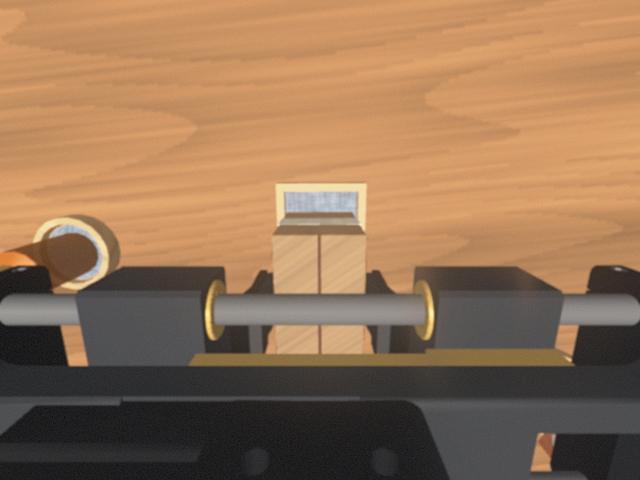

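View pics/s14c.png

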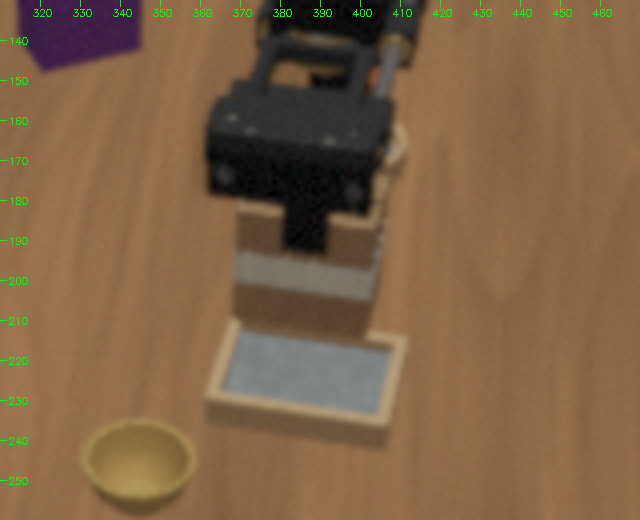

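Request:
move_arm:
  deltas:
    - [[0,0.001,0.02,0],[0,0.001,0.034,0],[0,0.001,0.042,0],[0,0.001,0.046,0],[0,0.001,0.048,0],[0,0.001,0.0495,0],[0,0.001,0.0505,0],[0,0.001,0.0505,0]]

```text
clock: 21.1
eef_pos: [0.475, -0.0903, 0.0587]
eef_rot: [0.163, 3.136, -0.001]
force: [-0.8, 0.7, 4.7]
width: 0.0436
```

Request:
move_arm:
  deltas:
    - [[0,0,0,0],[0,0,0,0]]

```text
clock: 21.3
eef_pos: [0.475, -0.0904, 0.0587]
eef_rot: [0.163, 3.136, -0.001]
force: [-0.8, 1.2, 5.6]
width: 0.0432
```

Contact at the expected height. Releasing and backing off.

Request:
move_arm:
  deltas:
    - [[0,0,0,0],[0,0,0,0],[0,0,0,0],[0,0,-0.02,0],[0,0,-0.06,0],[0,0,-0.1,0],[0,0,-0.14,0],[0,0,-0.16,0]]
  jaw: 0.064

```text
clock: 22.1
eef_pos: [0.4758, -0.0904, 0.2211]
eef_rot: [0.163, 3.132, -0.001]
force: [0.9, -0.5, -0.9]
width: 0.0638
```

Request:
move_arm:
  deltas:
    - [[0,0,0,0],[0,0,0,0],[0,0,0,0]]

```text
clock: 22.4
eef_pos: [0.4732, -0.0902, 0.2161]
eef_rot: [-0.163, -3.135, -0.001]
force: [-0.2, 0.0, -0.2]
width: 0.0643
```

```bash
python3 look.py wrist w15;python3 look.py side s15;python3 look.py scene c15; python3 - <<'E'
from h import *
crop('pics/s15.png',220,120,430,400,2,'pics/s15c.png',20)
crop('pics/c15.png',180,150,520,320,2,'pics/c15c.png',20)
E
```

```text
22.4 [473.2 -90.2 216.1] jaw yaw 84.1 tz [-0.003  0.001 -1.   ] [-0.2  0.  -0.2] 0.0643
22.45 [473.2 -90.2 216. ] jaw yaw 84.1 tz [-0.003  0.001 -1.   ] [ 0.4 -0.5 -1.5] 0.0645
22.5 [473.4 -90.2 216.1] jaw yaw 84.1 tz [-0.003  0.001 -1.   ] [ 0.   1.2 -0. ] 0.0639
```

View pics/w15.png

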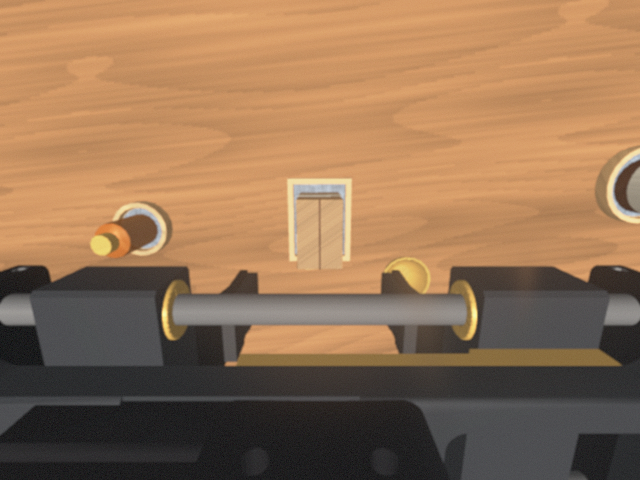

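View pics/s15c.png

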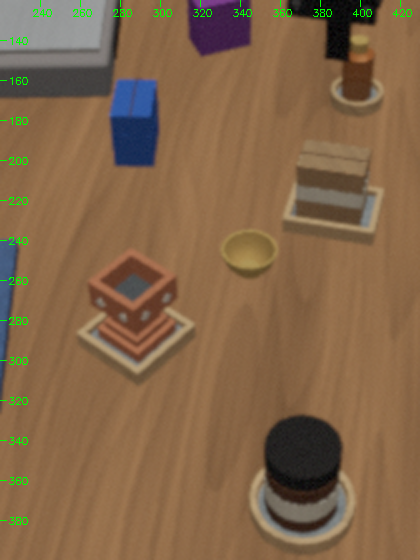

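View pics/c15c.png

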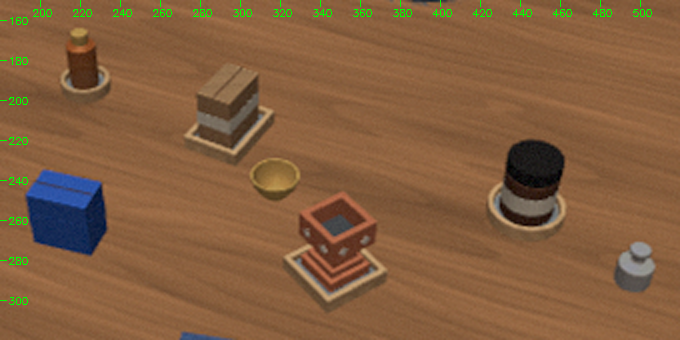

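All four wares stand upright inside their lips. The bowl (318,240), weight (498,284) and blue box are where they began, and the gripper is clear.

```bash
python3 -c "
from cell import ticket
print(ticket.job_done())"
```

```text
the job is handed in; nothing more can be done
None
```

All four wares are standing in their matching stands, placed in the order asked: burner, jar, flask, carton. The job was handed in at about 22.5 s of the 115 s allowed.

**Setting down:** each ware was lowered until I read light contact (about 4–8 N) at the expected height, then released. Nothing was dropped.

**Last checks:** the scene, side and wrist pictures show every ware upright inside its lip. The bowl and the weight are where they began, and so is the blue box. The purple box was never touched, and the gripper is open and clear, 0.22 m up.

**Disagreements:** before the pick-ups, the cameras differed by 2–5 mm on some positions. I used mainly the wrist view, and the fit margin was about 7 mm per side. No check failed.

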